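# Make up a load of steel collars on the sprung scale

## Robot

A 6-joint arm with a two-finger parallel gripper is mounted at the origin on the work surface. World frame = base frame: x ahead of the robot, y to its left, z up, the work surface at z = 0. Lengths are in m, angles in degrees, forces in N, time in s.
With the tool pointing down it reaches from about 0.35 to 0.8 m from the base axis. Payload 7.3 kg.
Tool frame: the origin (TCP) lies where the fingers leave the gripper's body, on its centre line; the fingertips stand tips_ahead ahead of it and the grasp point (between the pads) lies 54 mm ahead of it (tips_ahead is the distance from the TCP to the fingertips, in m); z points along the fingers, y is the direction in which the jaws open and shut (so a half turn about z gives the same grasp; the last joint's range is limited). The gripper opens to 85 mm and grips with 20 to 120 N. Pads are 22 mm wide; open, the fingers measure 114 mm over their backs; the gripper's body (76 mm by 85 mm) begins 54 mm behind the grasp point. The pads swing forward as they close: fully open they stand 13 mm farther back than shut.
Start: joints at [63.942, 19.595, 87.324, -0, 73.075, -8.365], TCP at [0.16, 0.5, 0.304] pointing down, gripper open.
Joint ranges: [-145.02, 145.02], [-44.19, 115.74], [2.07, 154.8], [-57.11, 237.11], [16.16, 152.29], [-177.93, 177.93]. Speed limits (degrees/s): [147.25, 147.25, 180, 180, 180, 180].

## Interface

Orientations are given as [roll, pitch, yaw] about the fixed x, y, z axes, in that order (R = Rz(yaw) Ry(pitch) Rx(roll)).
In Python, from bench import * gives the robot as it stands. The module is installed in compiled form; this text tells all that it offers.
- The arm moves only by the shell command python3 -m crank 'ROWS' [OPENING] [FORCE]. ROWS is JSON, a list of rows, each a list of 4 numbers: the shift along the tool's x, y, z in mm, then the turn about the tool's z in rad. A call has 1 to 10 rows; each row shifts and turns the pose as measured when the row begins, along the tool's axes as they then stand; what a row does not reach is not made up. A row lasts 1/12 s, in which the tool goes at most 41.7 mm and 7.16 degrees, less where a joint would pass 70% of its speed; a pose out of reach is approached as far as the arm can. A call is refused whole if a number of a shift passes 41.7 or a number of a turn 0.125, either way. A call with a gripper value outside its range is refused whole. OPENING is the opening, from 0 (shut) to 1 (fully open), set as the call begins (- or left out, the last holds). The fingers move at their own pace and stop on an object; FORCE is the grip in N (left out, the last holds). Time passes only in rows, so rows that do not move let the fingers close. It gives the time, the measured TCP pose, the force and the opening at its end, in the units of the state.
- get_obs(): the state, without advancing time (a new reading comes with each control period).
- grab_frame(name): name is "side" or "top"; returns (picture, depth): 480x640x3 uint8, red, green, blue; 480x640 float32, m along the optical axis (not along the pixel's ray), 0 where there is no reading.
- camera_params(name): a dict with "camera_matrix" (3x3 intrinsics, pixels), "rvec" (rotation vector, rad) and "tvec" (3), from world to camera coordinates, as OpenCV has them. Camera axes: x right, y down, z forward; pixel columns grow to the right and rows downward; lengths in m; the calibration is good to about 2 mm. A picture is of the moment at which its call begins. camera_params takes no time and is no camera call.
- close_job(): hands the job in, once; it reports no verdict.
The state is a dict: "t": time; "qpos": joint angles; "joint_vel": joint speeds; "tau": joint torques, N m; "tool_pos": TCP position; "ee_rot": TCP orientation; "wrist_force": force on the tool from outside, world axes, zero at the start; "moment": the same for the moment, N m; "finger_gap": opening from 0.0 (shut) to 1.0 (fully open).
Only numpy, scipy, OpenCV 4.12 (cv2) and the standard library are available. Lean on these libraries where they do the work, as an engineer would, in place of code of your own. Each camera call takes 0.05 s, during which the arm holds its last target. There are 200 camera calls.

## Task

Make up a load on the sprung scale: thread the loose steel collars one at a time over the spindle of its pan, lowering each gently all the way home before letting go, and stop when the pan's red pointer comes to rest within the white band on the post. The spindle has side play and must be felt for: press only lightly, so that the pointer never goes below the red line. Leave the unused collars lying flat on the counter and do not disturb the tubes or the socket wrench.

Things in the scene. Friction and masses are not known exactly. Their poses are not given: they have to be found in the camera images.
- scale: Olive drab steel scale housing, 160 x 210 x 60 mm high, fixed; origin at the centre of its underside, z up. Above it rides a round aluminium pan: radius 45 mm, its top 106 mm above the counter at zero sink, with a dark boss (radius 17, 10 mm high) as seat for the collars and on it a flat-topped brass spindle. The scale takes 20 N of contact force at most.
- play_mid (a point): Foot of the spindle (seat height, 116 mm above the counter) at zero sink and mid side play. Fixed to the housing. The spindle is 12 mm thick, 52 mm tall above the seat, edges barely broken. Pan and spindle stand anywhere up to 12 mm either way from here along this point's (and the housing's) y axis; they stay there but yield to a sideways push of about 8 N.
- band (a point): Centre of the 10 mm high white band on the black post (16 x 12 mm, its top 125 mm above the counter) at the housing's +y end, 90 mm from the housing's centre, 82 mm above the counter. A red line crosses the post 11 mm below. The pan's red pointer plays up and down beside the post.
- pan (a joint): How far the pan has sunk, in m, 0 at the top, growing downwards; pan, seat and spindle tip sink by this much. Spring 280 N/m (3.6 mm per N), damped. It starts at 0 to 0.006. White band: 0.016 to 0.026; red line: 0.032; stop: 0.038. Each collar adds 5.6 to 8.5 mm.
- collar_a: Bright steel collar (flat ring), 46 mm outside diameter, 14.8 mm bore, 18 mm high, 160 to 240 g, lying flat; origin at the centre of its underside, z along the bore. All four look alike; no more than three are needed.
- collar_b: Bright steel collar (flat ring), 46 mm outside diameter, 14.8 mm bore, 18 mm high, 160 to 240 g, lying flat; origin at the centre of its underside, z along the bore. All four look alike; no more than three are needed.
- collar_c: Bright steel collar (flat ring), 46 mm outside diameter, 14.8 mm bore, 18 mm high, 160 to 240 g, lying flat; origin at the centre of its underside, z along the bore. All four look alike; no more than three are needed.
- collar_d: Bright steel collar (flat ring), 46 mm outside diameter, 14.8 mm bore, 18 mm high, 160 to 240 g, lying flat; origin at the centre of its underside, z along the bore. All four look alike; no more than three are needed.
- ceramic_tube: Squat white ceramic transmitting tube with copper top, 34 mm diameter, 42 mm tall, standing among the collars; origin at the centre of its underside. Leave alone.
- amber_tube: Amber glass tube on a black base, 32 mm diameter, 76 mm tall, standing; origin at the centre of its underside. Leave alone.
- socket_wrench: Steel socket wrench lying on the counter, 220 mm long, 34 mm wide and 23 mm high at the head; origin under its shaft, x along the shaft towards the head. Leave alone.
Mind the look-alikes: they are no part of the job. What is shaped like the collar_b but pink or yellow is not meant.

How it is judged:
By the outcome, as a careful person would: the job done as asked, in the order asked, and still so for the second after the job is handed in, with the robot touching nothing.
It also fails if it takes over 72 s, if anything falls off the work surface, if the arm or the gripper's body presses on something with over 40 N, if the wrist force passes 120 N, or if a joint passes its speed limit or range.

## Working session

There is one attempt and no reset: what is moved stays moved. The work goes in short steps, Python scripts to look and compute and a shell command to move; the robot and the scene stay as the last step left them, time stands still between calls to the robot, and variables do not carry over. Pictures are saved under pics/ and viewed, about 8 in all and at most 12, crops included, and the job is handed in when it is done.

```bash
mkdir -p pics; python3 - <<'E'
from bench import *
import cv2,numpy as np
print(get_obs())
for n in("top","side"):
    p,d=grab_frame(n); cv2.imwrite(f"pics/{n}0.png",p[:,:,::-1]); np.save(f"{n}0.npy",d)
    c=camera_params(n);print(n,c)
E
```

```text
{'t': 0.0, 'qpos': array([ 6.39412065e+01,  1.96364815e+01,  8.73774538e+01,  1.09913111e-03,
        7.30754902e+01, -8.36326692e+00]), 'joint_vel': array([ 0.03495801, -0.00954849,  0.01297079, -0.09392052, -0.09002541,
       -0.02922879]), 'tau': array([-1.32806585e-03, -4.33683443e+01, -2.46004289e+01, -3.33426788e-04,
        7.91754748e-03, -2.97037275e-06]), 'tool_pos': array([0.15940555, 0.4999062 , 0.30322411]), 'ee_rot': array([-1.79911678e+02, -1.40466790e-02,  1.62304142e+02]), 'wrist_force': array([-0.13208174,  0.48356368,  1.05242962]), 'moment': array([-0.02909425, -0.02039864,  0.02693025]), 'finger_gap': 0.9989854711647947}
top {'camera_matrix': array([[525.80797993,   0.        , 313.48077022],
       [  0.        , 525.80797993, 241.05099575],
       [  0.        ,   0.        ,   1.        ]]), 'rvec': array([ 2.18302111, -2.1490811 ,  0.12526834]), 'tvec': array([0.02065549, 0.61508163, 1.03961533])}
side {'camera_matrix': array([[452.52397553,   0.        , 318.96842396],
       [  0.        , 452.52397553, 243.06491988],
       [  0.        ,   0.        ,   1.        ]]), 'rvec': array([ 2.37512381, -0.33032121,  0.13685663]), 'tvec': array([-0.57038519,  0.22759725,  0.74818594])}
```

View pics/top0.png

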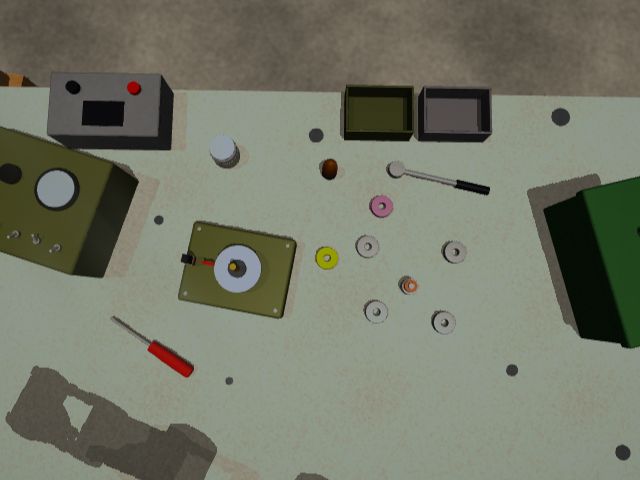

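View pics/side0.png

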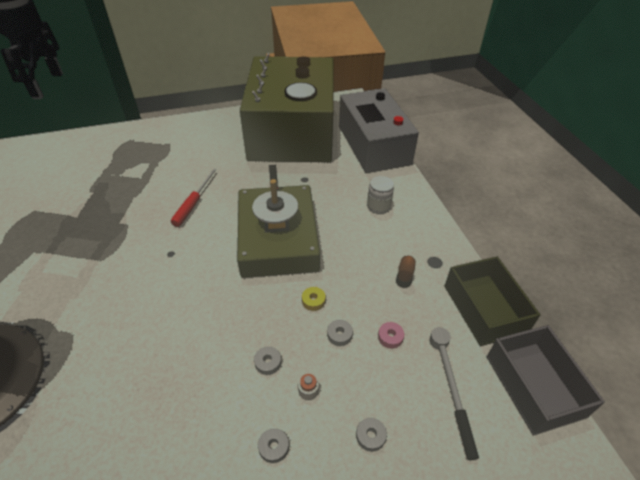

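The top view shows four plain grey steel collars at (367,246), (376,312), (455,252) and (444,323). The look-alikes are pink at (381,206) and yellow at (327,258). The ceramic tube is at (410,286), the amber tube at (330,169) and the wrench at (440,178). The spindle is at about (234,267), with the post at (187,259).

```bash
cat > h.py <<'E'
from bench import *
import cv2,numpy as np
def cam(n):
    c=camera_params(n);R=cv2.Rodrigues(c["rvec"])[0];return c["camera_matrix"],R,np.array(c["tvec"]).ravel()
def ray(n,uv,z):
    K,R,t=cam(n);o=-R.T@t;d=R.T@np.linalg.inv(K)@np.array([uv[0],uv[1],1.]);return o+d*(z-o[2])/d[2]
def proj(n,p):
    K,R,t=cam(n);q=K@(R@np.array(p)+t);return q[:2]/q[2]
def pts(n,d):
    K,R,t=cam(n);v,u=np.mgrid[:480,:640];P=np.stack([(u-K[0,2])/K[0,0]*d,(v-K[1,2])/K[1,1]*d,d],-1)-t
    return P@R
E
python3 - <<'E'
from h import *
p=cv2.imread("pics/top0.png");d=np.load("top0.npy");P=pts("top",d)
print("counter z",np.median(P[380:440,450:560,2]))
for c in[(367,246),(376,312),(455,252),(444,323),(410,286),(327,258)]:
    w=P[c[1]-16:c[1]+17,c[0]-16:c[0]+17];m=(w[...,2]>.010)&(w[...,2]<.03)
    v,u=np.nonzero(m);(ce,r)=cv2.minEnclosingCircle(np.stack([u,v],1).astype(np.float32))
    ce=np.array(ce)+np.array(c)-16
    cen=np.array([u.mean(),v.mean()])+np.array(c)-16
    print(c,ce.round(1),cen.round(1),round(r,1),ray("top",ce,.018).round(4),np.median(w[m],0).round(4))
m=((P[...,2]>.05)&(P[...,2]<.066)).astype(np.uint8);m[:, :150]=0;m[:,320:]=0;m[:210]=0;m[330:]=0
cs,_=cv2.findContours(m,0,2);c=max(cs,key=cv2.contourArea);r=cv2.minAreaRect(c);print(r)
b=cv2.boxPoints(r);B=[ray("top",q,.06)for q in b];print(np.round(B,4),np.mean(B,0))
for a in range(4):e=B[a]-B[a-1];print(np.hypot(e[0],e[1]),np.degrees(np.arctan2(e[1],e[0])))
for lo,hi in[(.09,.108),(.108,.122),(.14,.18)]:
    m=(P[...,2]>lo)&(P[...,2]<hi);m[:, :200]=0;m[:,280:]=0
    q=P[m];print(lo,len(q),np.median(q,0).round(4),q.min(0).round(4),q.max(0).round(4))
a=cv2.resize(p[215:325,175:300],None,fx=6,fy=5.4,interpolation=cv2.INTER_CUBIC)
s=cv2.imread("pics/side0.png")
cv2.imwrite("pics/z1.png",cv2.resize(p[215:325,170:300],None,fx=5,fy=5,interpolation=2))
cv2.imwrite("pics/z2.png",np.hstack([cv2.resize(s[150:280,225:335],None,fx=3.5,fy=3.5,interpolation=2),cv2.resize(p[190:340,315:475],(400,455),interpolation=2)[:, :400]]))
E
```

```text
counter z 0.00037591635204756407
(367, 246) [367.3 246.9] [367.3 246.7] 11.0 [ 0.606  -0.0814  0.018 ] [ 0.6062 -0.081   0.0178]
(376, 312) [376.2 311.9] [376.1 312.1] 11.3 [ 0.4729 -0.1001  0.018 ] [ 0.4725 -0.0999  0.0179]
(455, 252) [454.8 252.1] [454.7 252.3] 11.3 [ 0.5981 -0.2628  0.018 ] [ 0.5982 -0.2625  0.0177]
(444, 323) [443.6 322.9] [443.8 322.6] 11.6 [ 0.4528 -0.2377  0.018 ] [ 0.4529 -0.2383  0.0177]
(410, 286) [409.  286.1] [407.  286.8] 8.6 [ 0.5265 -0.1675  0.018 ] [ 0.5234 -0.1588  0.0253]
(327, 258) [326.5 258.1] [326.5 258.2] 11.0 [0.5815 0.0027 0.018 ] [0.5815 0.002  0.0176]
((236.78457641601562, 269.92010498046875), (105.98114776611328, 80.67559814453125), 10.885527610778809)
[[0.4919 0.2966 0.06  ]
 [0.6497 0.2731 0.06  ]
 [0.6127 0.0644 0.06  ]
 [0.456  0.0912 0.06  ]] [0.55258159 0.18133483 0.06      ]
0.2084704460553499 80.10534998821373
0.15953721060315562 -8.459241235970948
0.21202427406482463 -100.03413452666331
0.15897160065299873 170.26508822697613
0.09 1534 [0.552  0.1754 0.1023] [0.5077 0.131  0.0958] [0.5957 0.243  0.1079]
0.108 196 [0.5491 0.1718 0.1126] [0.5356 0.1582 0.1082] [0.568  0.1907 0.1202]
0.14 48 [0.5513 0.1734 0.1636] [0.5458 0.1692 0.1414] [0.5568 0.1807 0.1675]
```

View pics/z2.png

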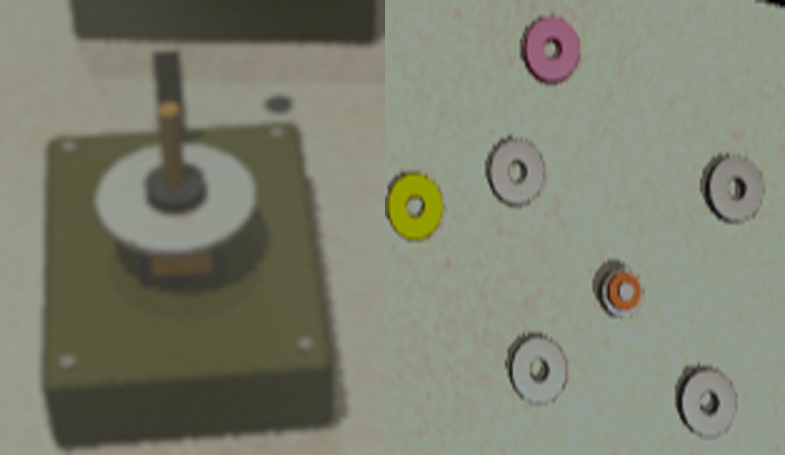

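The crop confirms that the four grey rings are the steel collars. The pink and yellow rings are decoys. The spindle stands at about (0.5515, 0.1745) with the pan sunk about 4 mm. Next I measure the fingertip depth and the first move.

```bash
cat >> h.py <<'E'
from scipy.spatial.transform import Rotation as Ro
def shift(target):
    o=get_obs();R=Ro.from_euler("xyz",o["ee_rot"],degrees=True).as_matrix()
    return (1e3*R.T@(np.array(target)-o["tool_pos"])).round(1)
E
python3 - <<'E'
from h import *
d=np.load("side0.npy");P=pts("side",d)
q=P[:110,:80].reshape(-1,3);m=(np.hypot(q[:,0]-.16,q[:,1]-.5)<.09)&(q[:,2]>.15);print(m.sum(),q[m].min(0),np.percentile(q[m][:,2],[1,3,5]))
print(shift([.606,-.0814,.2]),get_obs()["wrist_force"])
for n in("top","side"):
    K,R,t=cam(n);print(n,-R.T@t)
E
```

```text
3715 [0.12300883 0.42090828 0.2425303 ] [0.24697838 0.25399454 0.26008801]
[-602.2 -418.   103.8] [-0.33180224 -0.3620703  -0.33689066]
top [0.49538238 0.03390192 1.10136236]
side [ 0.45082892 -0.48465718  0.70624547]
```

```bash
python3 -m crank '[[-33,-23,0,0],[-33,-23,0,0],[-33,-23,0,0],[-33,-23,0,0],[-33,-23,0,0],[-33,-23,0,0],[-33,-23,0,0],[-33,-23,0,0],[-33,-23,0,0],[-33,-23,0,0]]' 0.8 30
python3 -m crank '[[-33,-23,0,0],[-33,-23,0,0],[-33,-23,0,0],[-33,-23,0,0],[-33,-23,10,0],[-33,-23,15,0],[-15,-10,20,0],[0,0,0,0]]'
python3 -c "
from h import *
print(shift([.606,-.0814,.2]),get_obs()['wrist_force'])"
```

```text
t: 0.93
tool_pos: [0.4074, 0.1737, 0.2996]
ee_rot: [-179.8, -0.3, 163.2]
wrist_force: [1.0, 1.0, -0.1]
finger_gap: 0.802
t: 1.6
tool_pos: [0.5721, -0.0436, 0.252]
ee_rot: [-179.7, -0.2, 162.7]
wrist_force: [-1.6, 1.1, -0.7]
finger_gap: 0.799
[-43.8 -25.8  51.9] [-1.55763343  1.09007784 -0.70400736]
```

```bash
python3 -m crank '[[-27,-16,26,0],[-16,-9,26,0],[0,0,30,0],[0,0,30,0],[0,0,0,0],[0,0,0,0]]'
python3 - <<'E'
from h import *
print(shift([.606,-.0814,.085]))
p,d=grab_frame("side");P=pts("side",d)
o=get_obs();t=o["tool_pos"];m=(np.hypot(P[...,0]-t[0],P[...,1]-t[1])<.09)&(P[...,2]>.04)&(P[...,2]<.13);print(np.percentile(P[m][:,2],[0,1,3]),t)
cv2.imwrite("pics/a.png",cv2.resize(p[230:400,250:450,::-1],None,fx=3,fy=3))
E
```

```text
t: 2.1
tool_pos: [0.6042, -0.0786, 0.1402]
ee_rot: [-179.8, -0.3, 162.6]
wrist_force: [-0.3, -0.9, 0.4]
finger_gap: 0.802
[-2.8 -1.9 55.2]
[0.07403371 0.07464528 0.07545837] [ 0.6039243  -0.07839371  0.14020476]
```

View pics/a.png

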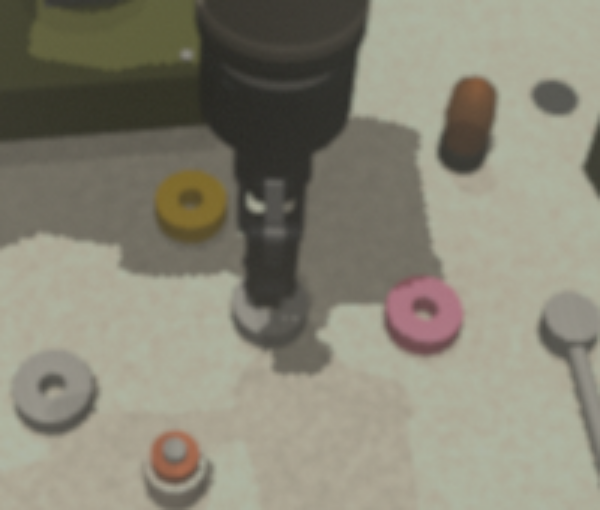

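```bash
python3 -m crank '[[-3,-2,20,0],[0,0,22,0],[0,0,17,0],[0,0,5,0],[0,0,0,0]]'
python3 -c "
from h import *
print(shift([.606,-.0814,.0745]))"
```

```text
t: 2.57
tool_pos: [0.611, -0.0796, 0.0872]
ee_rot: [-179.9, 0.7, 162.8]
wrist_force: [0.8, 0.3, 0.7]
finger_gap: 0.801
[ 4.4 -3.1 12.7]
```

```bash
python3 -m crank '[[4,-3,6,0],[0,0,6,0],[0,0,0,0],[0,0,0,0]]'
python3 -c "
from h import *
print(shift([.606,-.0814,.0745]))"
```

```text
t: 2.9
tool_pos: [0.6083, -0.0813, 0.0804]
ee_rot: [-179.9, 1.2, 162.9]
wrist_force: [0.5, 0.5, 0.0]
finger_gap: 0.8
[ 2.3 -0.8  5.8]
```

```bash
python3 -m crank '[[2,-1,6,0],[0,0,0,0]]'
python3 -m crank '[[0,0,0,0],[0,0,0,0],[0,0,0,0],[0,0,0,0],[0,0,0,0]]' 0.45 40
python3 -c "
from h import *
print(shift([.606,-.0814,.0745]))"
```

```text
t: 3.07
tool_pos: [0.6066, -0.0819, 0.0751]
ee_rot: [-179.9, 1.3, 162.9]
wrist_force: [-0.6, 0.3, -0.2]
finger_gap: 0.799
t: 3.48
tool_pos: [0.6068, -0.082, 0.0755]
ee_rot: [-179.9, 1.3, 162.9]
wrist_force: [0.1, -0.2, 1.0]
finger_gap: 0.511
[1.  0.3 1. ]
```

```bash
python3 -m crank '[[0,0,-10,0],[0,0,-30,0],[0,0,-40,0],[0,0,-40,0],[0,0,-20,0],[0,0,0,0],[0,0,0,0]]' 0.3 40
python3 - <<'E'
from h import *
p=cv2.imread("pics/top0.png");d=np.load("top0.npy");P=pts("top",d)
m=(P[...,2]>.155)&(P[...,2]<.175);m[:, :215]=0;m[:,250:]=0
v,u=np.nonzero(m);z=np.median(P[m][:,2]);print(len(v),z,ray("top",(u.mean(),v.mean()),z))
h=cv2.cvtColor(p,cv2.COLOR_BGR2HSV)[255:280,222:247]
print(h[...,0][8:18,5:20]);print(h[...,2][8:18,5:20])
ds=[]
for k in range(1):
    q,dd=grab_frame("top");PP=pts("top",dd);w=(PP[...,2]>.098)&(PP[...,2]<.107);w[:,:210]=0;w[:,265:]=0;w[:240]=0;w[300:]=0;print(w.sum(),PP[w][:,2].mean(),PP[...,2][380:440,450:560].mean())
print(get_obs()["wrist_force"],get_obs()["ee_rot"],shift([.5514,.1745,.26]))
E
```

```text
t: 4.07
tool_pos: [0.6018, -0.0803, 0.2209]
ee_rot: [-179.9, 0.9, 162.9]
wrist_force: [-0.1, 0.6, -2.4]
finger_gap: 0.509
40 0.1639971134856144 [0.55155193 0.17444876 0.16399711]
[[110 111 111   0  21  23  26  21  90 105  60  90   0  60 150]
 [108  13  20  22  22  24  25  23  18  15  15 120 105   0   0]
 [109  23  23  23  23  24  24  24  24  18  16  20 150   0 120]
 [108  15  21  23  24  23  23  24  26  19  19  18  21 120   0]
 [109   0  20  24  23  23  24  25  25  18  17  18  19 120   0]
 [109  30  17  23  23  24  24  24  21  19  18  19  19   0  30]
 [108   0   0  22  22  23  23  23  19  19  18  19  17  60  90]
 [110  90 150   0  16  20  18  19  19  19  19  18  18  60  60]
 [108 105   0  60   0  60  20  19  16  16  18  17  15  90  90]
 [108 110 150   0  30   0   0 150  30   0  90 120   0  30 120]]
[[171 143 113  34  78  99  99  57  29  30  54  53  54  56  56]
 [170  95  61 103 132 148 147 116  54  30  44  54  54  56  56]
 [171  74  66 149 148 149 148 148 113  36  33  46  52  53  54]
 [170  62  88 149 148 148 149 148 147  40  37  38  47  51  50]
 [157  54  99 148 148 148 147 148 137  44  42  39  41  51  51]
 [140  54  81 129 149 148 149 147  93  45  44  41  42  50  51]
 [140  54  56  85 120 128 124 112  43  47  46  44  47  51  51]
 [156  54  57  56  65  79  73  48  47  47  47  46  50  51  51]
 [170  83  56  57  55  55  53  51  50  51  51  51  54  53  53]
 [170 141  56  56  55  55  55  55  54  53  54  56  57  55  57]]
1482 0.102327868021287 0.004206993808230996
[ 0.76517903 -0.60299621 -0.5618044 ] [-179.88201017    0.87482198  162.86131161] [122.7 228.5 -41.7]
```

```bash
python3 -m crank '[[0,0,-30,0],[10,20,-12,0],[18,34,0,0],[18,34,0,0],[18,34,0,0],[18,34,0,0],[18,34,0,0],[15,25,0,0],[0,0,0,0],[0,0,0,0]]'
python3 - <<'E'
from h import *
g=cv2.cvtColor(cv2.imread("pics/top0.png"),cv2.COLOR_BGR2GRAY).astype(float)
b=cv2.imread("pics/top0.png")[...,2].astype(float)[261:272,226:239]
w=np.clip(b-60,0,90);w[:, :2]=0;v,u=np.mgrid[261:272,226:239]
c=((w*u).sum()/w.sum(),(w*v).sum()/w.sum());print(c,ray("top",c,.164),w.sum()/90)
p,d=grab_frame("side");cv2.imwrite("pics/b.png",cv2.resize(p[80:240,180:380,::-1],None,fx=3,fy=3,interpolation=2))
o=get_obs();print(o["tool_pos"],o["ee_rot"],shift([.5514,.1745,.26]))
E
```

```text
t: 4.95
tool_pos: [0.5469, 0.1674, 0.2411]
ee_rot: [-179.3, -1.0, 162.5]
wrist_force: [0.6, -0.3, -2.0]
finger_gap: 0.51
(np.float64(231.62911354876965), np.float64(265.70382448858584)) [0.55361779 0.17597858 0.164     ] 37.477777777777774
[0.54677032 0.16713448 0.24084735] [-179.31198653   -1.08561761  162.49279777] [ -1.8   8.2 -19.3]
```

View pics/b.png

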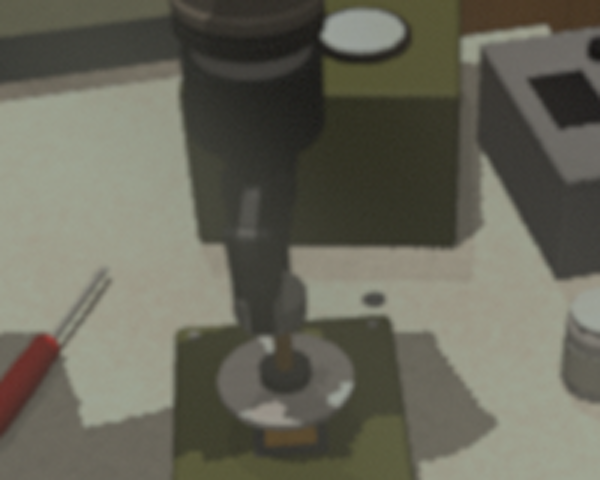

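The side view shows the collar held level, just beside and above the spindle tip at about (285,340) in the crop. The tool sagged about 18 mm during the lateral move, so I raise it first and then check how well depth and colour agree.

```bash
python3 -m crank '[[0,4,-12,0],[-2,4,-6,0],[0,0,0,0],[0,0,0,0]]'
python3 - <<'E'
from h import *
p=cv2.imread("pics/top0.png");d=np.load("top0.npy");P=pts("top",d)
# collars in colour: low saturation bright vs greenish counter -> use hole + ring by difference
h=cv2.cvtColor(p,cv2.COLOR_BGR2HSV)
for c in[(327,258),(381,206)]:
    s=np.s_[c[1]-16:c[1]+17,c[0]-16:c[0]+17]
    md=(P[s][...,2]>.010)&(P[s][...,2]<.03);mc=h[s][...,1]>70
    for m in(md,mc):
        v,u=np.nonzero(m);print(c,m.sum(),u.mean()+c[0]-16,v.mean()+c[1]-16)
for c in[(367,246)]:
    s=np.s_[c[1]-14:c[1]+15,c[0]-14:c[0]+15];print(p[s].astype(int)[14,:, :].tolist())
m=(P[...,2]>.155)&(P[...,2]<.175);m[:, :215]=0;m[:,250:]=0
v,u=np.nonzero(m);print("spindle depth px",u.mean(),v.mean(),u.min(),u.max(),v.min(),v.max())
o=get_obs();print(o["tool_pos"],o["ee_rot"],o["wrist_force"])
E
```

```text
t: 5.33
tool_pos: [0.5519, 0.1708, 0.2549]
ee_rot: [-179.1, -1.4, 162.3]
wrist_force: [0.8, 0.4, -2.4]
finger_gap: 0.51
(327, 258) 343 326.5393586005831 258.18950437317784
(327, 258) 371 326.5660377358491 257.4959568733154
(381, 206) 347 381.3746397694525 206.26512968299713
(381, 206) 352 381.09659090909093 206.0625
[[143, 156, 146], [143, 154, 144], [76, 88, 91], [44, 49, 50], [103, 108, 110], [136, 141, 144], [136, 141, 143], [135, 141, 144], [135, 140, 144], [135, 141, 144], [136, 142, 144], [107, 121, 124], [124, 141, 145], [131, 145, 143], [139, 155, 147], [137, 155, 145], [73, 83, 88], [49, 54, 57], [57, 60, 62], [137, 142, 145], [136, 140, 144], [136, 141, 144], [135, 141, 144], [132, 140, 142], [133, 139, 142], [117, 126, 129], [124, 141, 146], [137, 154, 146], [138, 155, 146]]
spindle depth px 232.45 266.875 229 236 264 270
[0.55185146 0.17083696 0.25492241] [-179.05986074   -1.43887667  162.27467392] [ 0.81298716  0.39644156 -2.4213171 ]
```

```bash
cat >> h.py <<'E'
def Rt(o):return Ro.from_euler("xyz",o,degrees=True).as_matrix()
def held(off,tgt=None):
    "off: collar bottom centre in tool frame; print its world place, and shift (tool mm) to tgt"
    o=get_obs();R=Rt(o["ee_rot"]);c=o["tool_pos"]+R@off
    print("collar",(1e3*c).round(1),"tilt",o["ee_rot"].round(1),"F",o["wrist_force"].round(1),"t",o["t"])
    if tgt is not None: print("shift",(1e3*R.T@(np.array(tgt)-c)).round(1))
E
python3 - <<'E'
from h import *
off=Rt([-179.9,1.3,162.9]).T@(np.array([.606,-.0814,.0])-np.array([.6068,-.082,.0755]));print(off)
off[1]=0;held(off,[.552,.1745,.167])
E
```

```text
[0.00265371 0.00046994 0.07545851]
collar [547.1 171.  179.6] tilt [-179.1   -1.4  162.3] F [ 0.8  0.4 -2.4] t 5.3333
shift [-3.9  5.  12.4]
```

```bash
python3 -m crank '[[-4,5,0,0],[0,0,4,0],[0,0,0,0],[0,0,0,0]]'
python3 - <<'E'
from h import *
held([.00265,0,.0755],[.552,.1745,.167])
E
```

```text
t: 5.67
tool_pos: [0.5581, 0.1722, 0.2487]
ee_rot: [-179.0, -1.5, 162.1]
wrist_force: [-0.1, 0.1, -2.2]
finger_gap: 0.507
collar [553.3 172.3 173.3] tilt [-179.    -1.5  162.1] F [-0.1  0.1 -2.2] t 5.6667
shift [1.7 1.8 6.3]
```

```bash
python3 -m crank '[[1.5,2.5,3,0],[0,0,0,0],[0,0,0,0]]'
python3 - <<'E'
from h import *
held([.00265,0,.0755],[.552,.1745,.162])
E
```

```text
t: 5.92
tool_pos: [0.557, 0.1749, 0.2447]
ee_rot: [-179.0, -1.6, 162.0]
wrist_force: [-0.4, 0.6, -2.6]
finger_gap: 0.505
collar [552.1 175.1 169.3] tilt [-179.    -1.6  162. ] F [-0.4  0.6 -2.6] t 5.9167
shift [-0.3 -0.4  7.3]
```

```bash
python3 -m crank '[[0,0,5,0],[0,0,4,0],[0,0,0,0]]'
python3 -m crank '[[0,0,4,0],[0,0,0,0],[0,0,0,0]]'
python3 - <<'E'
from h import *
held([.00265,0,.0755],[.552,.1745,.146])
p,d=grab_frame("side");P=pts("side",d);q=P[150:280,230:330].reshape(-1,3)
r=np.hypot(q[:,0]-.552,q[:,1]-.1745);m=(r<.042)&(r>.03)&(q[:,2]>.075)&(q[:,2]<.112);print("pan",m.sum(),np.median(q[m][:,2]))
P=pts("side",np.load("side0.npy"));q=P[150:280,230:330].reshape(-1,3)
r=np.hypot(q[:,0]-.552,q[:,1]-.1745);m=(r<.042)&(r>.03)&(q[:,2]>.075)&(q[:,2]<.112);print("pan0",m.sum(),np.median(q[m][:,2]))
cv2.imwrite("pics/c.png",cv2.resize(p[120:240,220:370,::-1],None,fx=4,fy=4,interpolation=2))
E
```

```text
t: 6.17
tool_pos: [0.5568, 0.1751, 0.2353]
ee_rot: [-179.0, -1.5, 162.1]
wrist_force: [0.7, -0.2, -0.7]
finger_gap: 0.511
t: 6.42
tool_pos: [0.5563, 0.1754, 0.2311]
ee_rot: [-179.0, -1.5, 162.1]
wrist_force: [-2.1, 1.4, -1.3]
finger_gap: 0.516
collar [551.5 175.6 155.7] tilt [-179.    -1.5  162.1] F [-2.1  1.4 -1.3] t 6.4167
shift [-1.1 -0.7  9.7]
pan 453 0.09617936176697169
pan0 445 0.10101293859735914
```

View pics/c.png

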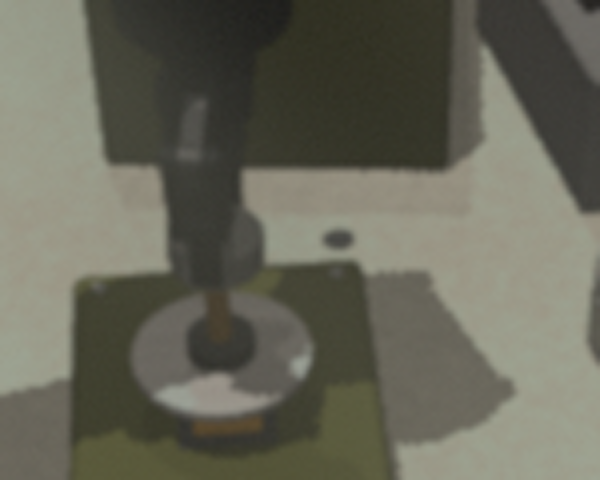

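Horizontally (world x) the collar and spindle line up in the side view, at about 217 px for both. The doubt is along y. I raise the collar and measure both in the same depth frame.

```bash
python3 -m crank '[[0,0,-6,0],[0,0,-6,0],[0,0,0,0],[0,0,0,0]]'
cat >> h.py <<'E'
def rel(save=None,zt=.160,zc=None):
    "circle fits to spindle (r6) and held collar (r23) from the side depth"
    from scipy.optimize import least_squares as LS
    p,d=grab_frame("side");P=pts("side",d)
    if save: cv2.imwrite(save,cv2.resize(p[110:230,220:370,::-1],None,fx=4,fy=4,interpolation=2))
    P=P[100:280,220:350].reshape(-1,3);out=[]
    for lo,hi,r,c in((zt-.030,zt-.006,.006,(.552,.1745)),(zc+.004,zc+.014,.023,(.552,.1745))):
        m=(P[:,2]>lo)&(P[:,2]<hi)&(abs(np.hypot(P[:,0]-c[0],P[:,1]-c[1])-r)<.008)&(P[:,1]<c[1]+.004);q=P[m]
        s=LS(lambda x:np.hypot(q[:,0]-x[0],q[:,1]-x[1])-r,c,loss="soft_l1",f_scale=.001);out.append(s.x);print("n",m.sum(),"centre",(1e3*s.x).round(1),"rms",(1e3*np.std(s.fun)).round(2))
    e=out[0]-out[1];R=Rt(get_obs()["ee_rot"]);print("spindle-collar mm",(1e3*e).round(1),"tool",(1e3*R.T@np.r_[e,0]).round(1))
E
python3 - <<'E'
from h import *
held([.00265,0,.0755],[.552,.1745,.167])
rel("pics/d.png",.164,.168)
E
```

```text
t: 6.8
tool_pos: [0.5569, 0.1753, 0.2442]
ee_rot: [-179.0, -1.5, 162.1]
wrist_force: [-1.2, -0.5, -2.0]
finger_gap: 0.511
collar [552.  175.4 168.8] tilt [-179.    -1.5  162.1] F [-1.2 -0.5 -2. ] t 6.8
shift [-0.3 -0.8  1.8]
n 44 centre [551.2 175.4] rms 0.99
n 73 centre [551.9 172.1] rms 2.73
spindle-collar mm [-0.7  3.3] tool [ 1.7  2.9 -0. ]
```

```bash
python3 - <<'E'
from h import *
from scipy.optimize import least_squares as LS
o=get_obs();R=Rt(o["ee_rot"]);p,d=grab_frame("side");P=pts("side",d)[100:280,220:350].reshape(-1,3)
L=(P-o["tool_pos"])@R  # tool frame
m=(L[:,2]>.059)&(L[:,2]<.074)&(abs(L[:,0]-.0026)>.0125)&(abs(L[:,0])<.03)&(abs(L[:,1])<.03)
q=L[m];print(len(q));print((1e3*q[np.argsort(q[:,0])]).round(0).astype(int).tolist()[::max(1,len(q)//40)])
s=LS(lambda x:np.hypot(q[:,0]-x[0],q[:,1]-x[1])-.023,(.0026,0),loss="soft_l1",f_scale=.001);print("collar in tool",1e3*s.x,1e3*np.std(s.fun))
w=P[(P[:,2]>.13)&(P[:,2]<.158)&(np.hypot(P[:,0]-.5515,P[:,1]-.1745)<.012)]
lw=(w-o["tool_pos"])@R;print(len(w),"spindle tool pts mean",1e3*lw.mean(0), 'world',w.min(0),w.max(0))
E
```

```text
126
[[-22, -5, 62], [-21, -4, 69], [-21, 2, 61], [-20, -8, 64], [-20, -9, 71], [-19, -2, 60], [-19, -12, 59], [-18, -12, 66], [-18, -12, 71], [-17, 6, 59], [-17, -15, 64], [-17, -12, 61], [-17, -14, 74], [-16, -1, 61], [-15, -19, 70], [-15, -17, 69], [-15, 6, 60], [-15, -12, 59], [-14, -4, 61], [-14, 3, 59], [-13, -17, 65], [-13, -17, 71], [-13, 11, 61], [-13, -6, 60], [-12, -20, 62], [-12, 2, 59], [-12, -17, 62], [-11, -14, 60], [-11, 9, 62], [-11, 13, 60], [-10, -21, 64], [-10, -21, 69], [15, -20, 62], [16, -16, 60], [16, -14, 59], [17, -18, 65], [18, -13, 61], [20, -14, 62], [20, -14, 67], [20, -14, 73], [22, -10, 63], [22, -6, 60]]
collar in tool [ 2.44314915 -0.88854124] 2.6056799899140985
55 spindle tool pts mean [  2.24360336  -4.41816321 104.02515092] world [0.54511092 0.16761412 0.13005875] [0.55711846 0.17602886 0.15282968]
```

```bash
cat >> h.py <<'E'
def pan(sx=.552,sy=.1745):
    p,d=grab_frame("side");P=pts("side",d);q=P[150:290,220:340].reshape(-1,3)
    r=np.hypot(q[:,0]-sx,q[:,1]-sy);m=(r<.042)&(r>.03)&(q[:,1]<sy)&(q[:,2]>.065)&(q[:,2]<.112);z=np.median(q[m][:,2])
    print("pan sink mm",round(1e3*(.1047-z),1),m.sum());return p
E
python3 -m crank '[[0,1,4,0],[0,0,4,0],[0,0,2,0],[0,0,0,0]]'
python3 - <<'E'
from h import *
pan();held([.0024,-.0005,.0755],[.552,.1745,.158])
E
python3 -m crank '[[0,1,0,0],[0,1,0,0],[0,0,0,0]]'
python3 - <<'E'
from h import *
pan();held([.0024,-.0005,.0755],[.552,.1745,.158])
E
```

```text
t: 7.23
tool_pos: [0.5572, 0.1762, 0.2332]
ee_rot: [-179.0, -1.5, 162.1]
wrist_force: [-0.2, 1.0, -0.3]
finger_gap: 0.515
pan sink mm 10.1 253
collar [552.5 175.8 158. ] tilt [-179.    -1.5  162.1] F [-0.5 -0.5 -0.4] t 7.2833
shift [ 0.1 -1.4 -0. ]
t: 7.53
tool_pos: [0.5577, 0.1778, 0.2333]
ee_rot: [-178.9, -1.5, 162.1]
wrist_force: [0.5, -0.2, 0.3]
finger_gap: 0.511
pan sink mm 10.0 249
collar [553.  177.3 158. ] tilt [-178.9   -1.5  162.1] F [ 0.4 -0.1  0.7] t 7.5833
shift [ 0.1 -3.   0. ]
```

```bash
python3 -m crank '[[0.5,-1,0,0],[0,-1,0,0],[0,-1,0,0],[0,0,0,0]]'
python3 - <<'E'
from h import *
pan();held([.0024,-.0005,.0755],[.552,.1745,.158])
E
python3 -m crank '[[0.5,-1,0,0],[0,0,0,0]]'
python3 - <<'E'
from h import *
pan();held([.0024,-.0005,.0755],[.552,.1745,.158])
E
python3 -m crank '[[0.5,-1,0,0],[0,0,0,0]]'
python3 - <<'E'
from h import *
pan();held([.0024,-.0005,.0755],[.552,.1745,.158])
E
```

```text
t: 7.92
tool_pos: [0.5559, 0.1754, 0.2332]
ee_rot: [-179.0, -1.5, 162.1]
wrist_force: [-0.1, 0.8, -1.0]
finger_gap: 0.512
pan sink mm 4.5 255
collar [551.1 175.  157.8] tilt [-179.    -1.5  162.1] F [-0.2  0.7 -1.8] t 7.9667
shift [-1.  -0.2 -0.2]
t: 8.13
tool_pos: [0.5552, 0.1751, 0.2332]
ee_rot: [-179.1, -1.5, 162.1]
wrist_force: [-0.4, 1.1, -1.7]
finger_gap: 0.508
pan sink mm 4.2 239
collar [550.4 174.7 157.7] tilt [-179.    -1.5  162.1] F [ 0.9  1.6 -1.4] t 8.1833
shift [-1.6  0.3 -0.3]
t: 8.35
tool_pos: [0.555, 0.1749, 0.2334]
ee_rot: [-179.2, -1.5, 162.1]
wrist_force: [-0.4, 1.7, -1.0]
finger_gap: 0.515
pan sink mm 4.1 254
collar [550.3 174.6 158. ] tilt [-179.2   -1.5  162.1] F [ 0.6  2.1 -1.7] t 8.4
shift [-1.6  0.4 -0.1]
```

The pan sprang back to its 4 mm rest sink while the collar's underside is below the tip, so the collar is threaded. Next I centre it and lower it.

```bash
python3 -m crank '[[-0.5,1,0,0],[0,0,5,0],[0,0,5,0],[0,0,0,0]]'
python3 - <<'E'
from h import *
pan();held([.0024,-.0005,.0755],[.5514,.1755,.112])
E
python3 -m crank '[[0,0,6,0],[0,0,6,0],[0,0,6,0],[0,0,0,0]]'
python3 - <<'E'
from h import *
pan();held([.0024,-.0005,.0755],[.5514,.1755,.112])
E
```

```text
t: 8.73
tool_pos: [0.5548, 0.1751, 0.2224]
ee_rot: [-179.0, -1.5, 162.1]
wrist_force: [0.2, 0.9, -1.1]
finger_gap: 0.51
pan sink mm 6.8 243
collar [550.2 174.8 147.3] tilt [-179.1   -1.5  162.1] F [-0.9  1.4 -1.1] t 8.7833
shift [-1.9  1.6 35.3]
t: 9.12
tool_pos: [0.5544, 0.1751, 0.2029]
ee_rot: [-179.1, -1.5, 162.1]
wrist_force: [0.6, 2.1, -1.1]
finger_gap: 0.506
pan sink mm 7.0 244
collar [549.8 174.9 128. ] tilt [-179.1   -1.5  162.1] F [ 0.5  1.6 -1. ] t 9.1667
shift [-1.7  1.4 16. ]
```

```bash
python3 -m crank '[[-1,1,0,0],[-0.3,0.4,0,0],[0,0,5,0],[0,0,0,0]]'
python3 - <<'E'
from h import *
pan();held([.0024,-.0005,.0755],[.5514,.1755,.112])
E
python3 -m crank '[[-0.3,0.4,4,0],[0,0,4,0],[0,0,0,0]]'
python3 - <<'E'
from h import *
pan();held([.0024,-.0005,.0755],[.5514,.1755,.112])
E
```

```text
t: 9.5
tool_pos: [0.5554, 0.1755, 0.1976]
ee_rot: [-178.9, -1.6, 162.1]
wrist_force: [-0.2, -0.4, -1.2]
finger_gap: 0.514
pan sink mm 4.3 249
collar [550.8 175.1 122.8] tilt [-179.    -1.6  162.1] F [-1.5 -0.8 -1.4] t 9.55
shift [-0.8  0.8 10.7]
t: 9.8
tool_pos: [0.5556, 0.1756, 0.1896]
ee_rot: [-179.0, -1.6, 162.1]
wrist_force: [-0.4, 0.3, -2.3]
finger_gap: 0.511
pan sink mm 4.3 251
collar [550.8 175.3 114.5] tilt [-179.    -1.6  162.1] F [-1.2 -0.3 -2.4] t 9.85
shift [-0.5  0.4  2.5]
```

```bash
python3 -m crank '[[0,0,4,0],[0,0,4,0],[0,0,0,0],[0,0,0,0]]'
python3 - <<'E'
from h import *
pan();held([.0024,-.0005,.0755],[.5514,.1755,.105])
E
```

```text
t: 10.18
tool_pos: [0.5557, 0.1757, 0.1816]
ee_rot: [-179.0, -1.5, 162.1]
wrist_force: [-1.9, 0.2, -0.2]
finger_gap: 0.518
pan sink mm 11.0 257
collar [550.9 175.3 106.2] tilt [-179.    -1.5  162.1] F [-0.7  0.9  0.9] t 10.2333
shift [-0.4  0.3  1.2]
```

```bash
python3 -m crank '[[0,0,0,0],[0,0,0,0],[0,0,0,0],[0,0,0,0]]' 0.75
python3 -c "
from h import *
pan();o=get_obs();print(o['finger_gap'],o['wrist_force'])"
python3 -m crank '[[0,0,-20,0],[0,0,-35,0],[0,0,-35,0],[0,0,-30,0],[0,0,0,0],[0,0,0,0]]'
python3 - <<'E'
from h import *
p=pan();cv2.imwrite("pics/e.png",cv2.resize(p[110:260,210:360,::-1],None,fx=4,fy=4,interpolation=2))
print(shift([.4729,-.1001,.30]))
E
```

```text
t: 10.57
tool_pos: [0.5568, 0.1754, 0.1825]
ee_rot: [-179.1, -1.3, 162.1]
wrist_force: [0.6, 0.6, -0.6]
finger_gap: 0.748
pan sink mm 9.5 250
0.7467057589083543 [-0.42395994  0.26166129  0.10143167]
t: 11.12
tool_pos: [0.5598, 0.176, 0.3063]
ee_rot: [-178.9, -1.5, 162.1]
wrist_force: [0.1, -0.1, -0.6]
finger_gap: 0.747
pan sink mm 9.6 250
[  -2.2 -289.4   11.8]
```

View pics/e.png

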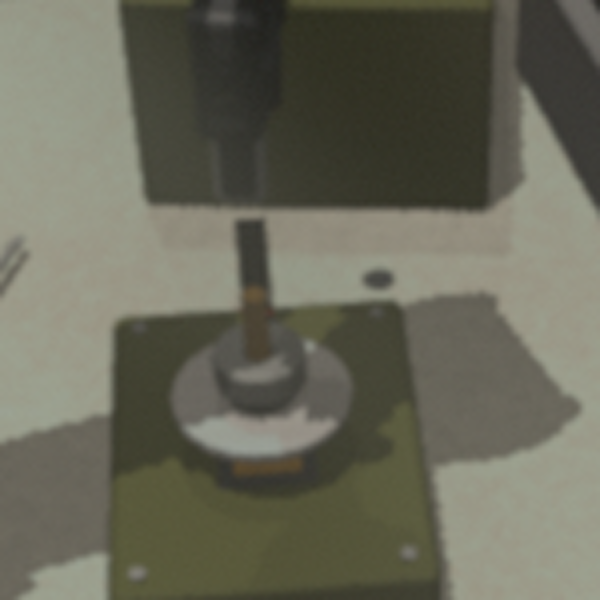

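Collar 1 is seated on the boss, with the ring at (260,365) in the crop and the spindle through it. The sink reads about 9.6 mm. Next is collar (376,312).

```bash
python3 -m crank '[[0,-33,0,0],[0,-36,0,0],[0,-36,0,0],[0,-36,0,0],[0,-36,0,0],[0,-36,0,0],[0,-36,0,0],[0,-25,0,0],[0,0,0,0],[0,0,0,0]]' 0.75
python3 - <<'E'
from h import *
p,d=grab_frame("top");P=pts("top",d);cv2.imwrite("pics/t1.png",p[:,:,::-1]);np.save("t1.npy",d)
w=P[235:300,205:270];r=np.hypot(w[...,0]-.5515,w[...,1]-.175)
for lo,hi in((.145,.175),(.111,.128),(.088,.106)):
    m=(w[...,2]>lo)&(w[...,2]<hi)&(r<.045);v,u=np.nonzero(m)
    if m.sum(): print(lo,m.sum(),(u.mean()+205).round(2),(v.mean()+235).round(2),np.median(w[m],0).round(4))
print(shift([.4729,-.1001,.13]),get_obs()["ee_rot"])
E
```

```text
t: 12.0
tool_pos: [0.4683, -0.0935, 0.2989]
ee_rot: [-178.9, -2.5, 162.3]
wrist_force: [0.7, -0.3, -0.1]
finger_gap: 0.754
0.145 39 233.21 267.21 [0.5516 0.1742 0.158 ]
0.111 420 236.67 268.57 [0.5502 0.1715 0.1241]
0.088 1232 238.12 269.53 [0.5493 0.1724 0.0965]
[-13.8  -1.8 168.4] [-178.83815643   -2.50678461  162.365376  ]
```

```bash
python3 -c "
from h import *
held([0,0,.067],[.4729,-.1001,.009])"
python3 -m crank '[[-4,0,30,0],[-3,0,35,0],[-3,0,35,0],[0,0,30,0],[0,0,0,0],[0,0,0,0]]'
python3 -c "
from h import *
held([0,0,.067],[.4729,-.1001,.009])"
```

```text
collar [465.2 -93.6 231.8] tilt [-178.8   -2.5  162.4] F [ 0.  -0.5  0.2] t 12.05
shift [-19.1   0.7 222.3]
t: 12.55
tool_pos: [0.4748, -0.091, 0.1638]
ee_rot: [-178.9, -2.3, 162.8]
wrist_force: [0.4, 0.2, 1.7]
finger_gap: 0.752
collar [471.8 -91.4  96.8] tilt [-178.9   -2.3  162.8] F [0.4 0.2 1.7] t 12.55
shift [-7.1 -6.3 87.8]
```

```bash
python3 -m crank '[[-3,-6,20,0],[0,-1,20,0],[0,0,15,0],[0,0,0,0],[0,0,0,0]]'
python3 -c "
from h import *
held([0,0,.067],[.4729,-.1001,.009])"
```

```text
t: 12.97
tool_pos: [0.4788, -0.0968, 0.1144]
ee_rot: [-178.9, -1.7, 163.1]
wrist_force: [-0.2, -0.6, 0.5]
finger_gap: 0.751
collar [476.5 -97.4  47.4] tilt [-178.9   -1.7  163.1] F [-0.2 -0.6  0.5] t 12.9667
shift [ 1.5 -2.9 38.6]
```

```bash
python3 -m crank '[[3,-2,15,0],[1,-1,12,0],[1,0,6,0],[0,0,0,0],[0,0,0,0]]'
python3 -c "
from h import *
held([0,0,.067],[.4729,-.1001,.008])"
```

```text
t: 13.38
tool_pos: [0.4776, -0.0985, 0.0894]
ee_rot: [-178.9, -0.9, 163.3]
wrist_force: [0.4, -0.4, 0.6]
finger_gap: 0.752
collar [476.3 -99.4  22.4] tilt [-178.9   -0.9  163.3] F [ 0.4 -0.4  0.6] t 13.3833
shift [ 2.8 -1.3 14.5]
```

```bash
python3 -m crank '[[4,-1,8,0],[1,0,8,0],[0,0,0,0],[0,0,0,0]]'
python3 -c "
from h import *
held([0,0,.067],[.4729,-.1001,.008])"
```

```text
t: 13.72
tool_pos: [0.4734, -0.0984, 0.0748]
ee_rot: [-178.9, -0.6, 163.3]
wrist_force: [0.5, -0.4, -0.5]
finger_gap: 0.751
collar [472.4 -99.5   7.8] tilt [-178.9   -0.6  163.3] F [ 0.5 -0.4 -0.5] t 13.7167
shift [-0.7 -0.5 -0.2]
```

```bash
python3 -m crank '[[0,0,0,0],[0,0,0,0],[0,0,0,0],[0,0,0,0]]' 0.3 40
python3 - <<'E'
from h import *
o=get_obs();print("off",Rt(o["ee_rot"]).T@(np.array([.4729,-.1001,0])-o["tool_pos"]),o["finger_gap"])
E
python3 -m crank '[[0,0,-10,0],[0,0,-35,0],[0,0,-40,0],[0,0,-40,0],[0,0,-40,0],[0,0,-20,0],[0,0,0,0],[0,0,0,0]]'
python3 - <<'E'
from h import *
o=get_obs();print(o["ee_rot"],o["finger_gap"],o["wrist_force"]);print(shift([.5514,.1755,.27]))
E
```

```text
t: 14.05
tool_pos: [0.4733, -0.0984, 0.0751]
ee_rot: [-178.9, -0.6, 163.3]
wrist_force: [-1.1, -0.5, -1.9]
finger_gap: 0.512
off [-0.00083943 -0.00026775  0.07511574] 0.5118285783513882
t: 14.72
tool_pos: [0.4744, -0.0946, 0.2704]
ee_rot: [-178.9, -0.9, 163.3]
wrist_force: [0.0, 0.5, -2.5]
finger_gap: 0.511
[-178.93066086   -0.92581329  163.28344616] 0.5112139067303703 [ 0.01599996  0.46921844 -2.45505875]
[  3.9 280.8  -4.8]
```

```bash
python3 -m crank '[[0,33,-2,0],[0,36,-2,0],[0,36,-2,0],[0,36,-2,0],[0,36,-2,0],[0,36,-2,0],[0,34,-2,0],[0,17,0,0],[0,0,0,0],[0,0,0,0]]'
python3 -c "
from h import *
held([-.0008,-.0003,.0751],[.5514,.1755,.163])"
```

```text
t: 15.55
tool_pos: [0.5472, 0.1684, 0.2591]
ee_rot: [-178.3, -2.6, 162.9]
wrist_force: [-0.6, -0.3, -2.4]
finger_gap: 0.514
collar [543.9 166.7 184.1] tilt [-178.3   -2.6  162.9] F [-0.6 -0.3 -2.4] t 15.55
shift [-5.5 11.2 20.5]
```

```bash
python3 -m crank '[[-3,6,5,0],[-1.5,5,5,0],[0,0,0,0],[0,0,0,0]]'
python3 -c "
from h import *
held([-.0008,-.0003,.0751],[.5512,.1753,.163])"
```

```text
t: 15.88
tool_pos: [0.5532, 0.1752, 0.2433]
ee_rot: [-178.0, -3.0, 162.8]
wrist_force: [0.5, 0.3, -1.9]
finger_gap: 0.516
collar [549.3 173.4 168.3] tilt [-178.    -3.   162.8] F [ 0.5  0.3 -1.9] t 15.8833
shift [-1.5  2.6  5.1]
```

```bash
python3 -m crank '[[-1,2.5,0,0],[0,0,0,0],[0,0,0,0]]'
python3 -c "
from h import *
held([-.0008,-.0003,.0751],[.5512,.1753,.154])"
```

```text
t: 16.13
tool_pos: [0.5551, 0.1756, 0.243]
ee_rot: [-178.0, -3.0, 162.6]
wrist_force: [-0.8, -0.0, -2.4]
finger_gap: 0.513
collar [551.2 173.7 168. ] tilt [-178.    -3.   162.6] F [-0.8 -0.  -2.4] t 16.1333
shift [-0.2  2.  14. ]
```

```bash
python3 -m crank '[[0,2,0,0],[0,0.4,0,0],[0,0,0,0]]'
python3 -c "
from h import *
held([-.0008,-.0003,.0751],[.5512,.1753,.154])"
python3 -m crank '[[0,0,5,0],[0,0,5,0],[0,0,4,0],[0,0,0,0]]'
python3 -c "
from h import *
pan();held([-.0008,-.0003,.0751],[.5512,.1753,.154])"
```

```text
t: 16.38
tool_pos: [0.5562, 0.1775, 0.2438]
ee_rot: [-178.0, -2.9, 162.6]
wrist_force: [0.8, -0.3, -2.5]
finger_gap: 0.516
collar [552.4 175.7 168.8] tilt [-178.    -2.9  162.6] F [ 0.8 -0.3 -2.5] t 16.3833
shift [ 0.3 -0.2 14.9]
t: 16.72
tool_pos: [0.5552, 0.1774, 0.2289]
ee_rot: [-178.0, -2.9, 162.6]
wrist_force: [0.7, -0.6, -2.5]
finger_gap: 0.509
pan sink mm 9.7 247
collar [551.6 175.6 154.2] tilt [-178.    -2.9  162.6] F [-0.2 -0.1 -2.7] t 16.7667
shift [ 0.3 -0.4  0.2]
```

The pan is undisturbed with the collar's underside 4 mm below the tip, so it is threaded. I continue down.

```bash
python3 -m crank '[[0,0,5,0],[0,0,5,0],[0,0,0,0]]'
python3 -c "
from h import *
pan();held([-.0008,-.0003,.0751],[.5514,.1755,.124])"
python3 -m crank '[[0,0,5,0],[0,0,5,0],[0,0,4,0],[0,0,0,0]]'
python3 -c "
from h import *
pan();held([-.0008,-.0003,.0751],[.5514,.1755,.124])"
```

```text
t: 17.02
tool_pos: [0.5547, 0.1772, 0.2182]
ee_rot: [-178.1, -2.9, 162.6]
wrist_force: [-0.2, 0.1, -1.9]
finger_gap: 0.513
pan sink mm 9.5 241
collar [551.2 175.4 143.6] tilt [-178.1   -2.9  162.6] F [-0.   0.9 -2.1] t 17.0667
shift [-1.2  0.8 19.6]
t: 17.4
tool_pos: [0.5541, 0.177, 0.2035]
ee_rot: [-178.1, -2.8, 162.6]
wrist_force: [-0.5, 0.0, -2.5]
finger_gap: 0.509
pan sink mm 9.6 248
collar [550.7 175.2 128.8] tilt [-178.1   -2.8  162.6] F [-0.   0.6 -1.3] t 17.45
shift [-0.8  0.6  4.8]
```

```bash
python3 -m crank '[[-0.5,0.3,4,0],[0,0,4,0],[0,0,0,0]]'
python3 -c "
from h import *
pan();held([-.0008,-.0003,.0751],[.5514,.1755,.118])"
python3 -m crank '[[0,0,3,0],[0,0,0,0],[0,0,0,0]]'
python3 -c "
from h import *
pan();held([-.0008,-.0003,.0751],[.5514,.1755,.118])"
```

```text
t: 17.7
tool_pos: [0.5549, 0.1771, 0.1957]
ee_rot: [-178.1, -2.7, 162.6]
wrist_force: [-0.5, 0.6, -0.9]
finger_gap: 0.512
pan sink mm 14.4 248
collar [551.5 175.4 121. ] tilt [-178.1   -2.7  162.6] F [-1.3  0.1 -0.6] t 17.75
shift [-0.   0.2  3. ]
t: 18.0
tool_pos: [0.555, 0.1772, 0.1935]
ee_rot: [-178.2, -2.6, 162.6]
wrist_force: [-0.6, -0.2, 0.1]
finger_gap: 0.508
pan sink mm 16.7 250
collar [551.6 175.4 118.4] tilt [-178.2   -2.6  162.6] F [-0.2  0.7 -0.2] t 18.05
shift [0.2 0.1 0.4]
```

```bash
python3 -m crank '[[0,0,0,0],[0,0,0,0],[0,0,0,0],[0,0,0,0]]' 0.75
python3 -c "
from h import *
pan()"
python3 -m crank '[[0,0,-20,0],[0,0,-35,0],[0,0,-35,0],[0,0,-35,0],[0,0,0,0]]'
python3 -c "
from h import *
pan()"
python3 -m crank '[[0,-33,0,0],[0,-36,0,0],[0,-36,0,0],[0,-36,0,0],[0,0,0,0]]'
python3 - <<'E'
from h import *
pan()
p,d=grab_frame("top");P=pts("top",d)
w=P[235:300,205:270];r=np.hypot(w[...,0]-.5515,w[...,1]-.175)
for lo,hi in((.14,.17),(.127,.14),(.08,.1)):
    m=(w[...,2]>lo)&(w[...,2]<hi)&(r<.045);v,u=np.nonzero(m)
    if m.sum(): print(lo,m.sum(),(u.mean()+205).round(2),(v.mean()+235).round(2),np.median(w[m],0).round(4))
a=P[205:330,170:310];m=(a[...,2]>.055)&(a[...,2]<.065);print("housing",np.median(a[...,2][m]),"counter",np.median(P[380:440,450:560,2]))
cv2.imwrite("pics/f.png",cv2.resize(p[225:305,165:275,::-1],None,fx=7,fy=7,interpolation=2))
o=get_obs();print(o["tool_pos"],o["ee_rot"])
E
```

```text
t: 18.38
tool_pos: [0.5554, 0.1772, 0.1942]
ee_rot: [-178.2, -2.6, 162.6]
wrist_force: [0.7, -0.6, 0.1]
finger_gap: 0.752
pan sink mm 17.8 252
t: 18.85
tool_pos: [0.5612, 0.1791, 0.3216]
ee_rot: [-178.0, -2.9, 162.6]
wrist_force: [0.3, 0.2, 1.2]
finger_gap: 0.745
pan sink mm 17.6 242
t: 19.32
tool_pos: [0.5156, 0.0418, 0.3189]
ee_rot: [-177.8, -3.4, 162.9]
wrist_force: [0.9, 0.1, -0.6]
finger_gap: 0.752
pan sink mm 17.6 241
0.127 90 226.1 268.14 [0.551  0.1904 0.1344]
0.08 366 222.88 271.53 [0.544  0.2046 0.0885]
housing 0.059494388652469234 counter 0.0003614425588873477
[0.51673624 0.0452361  0.31881643] [-177.99972205   -3.37624266  163.01334249]
```

View pics/f.png

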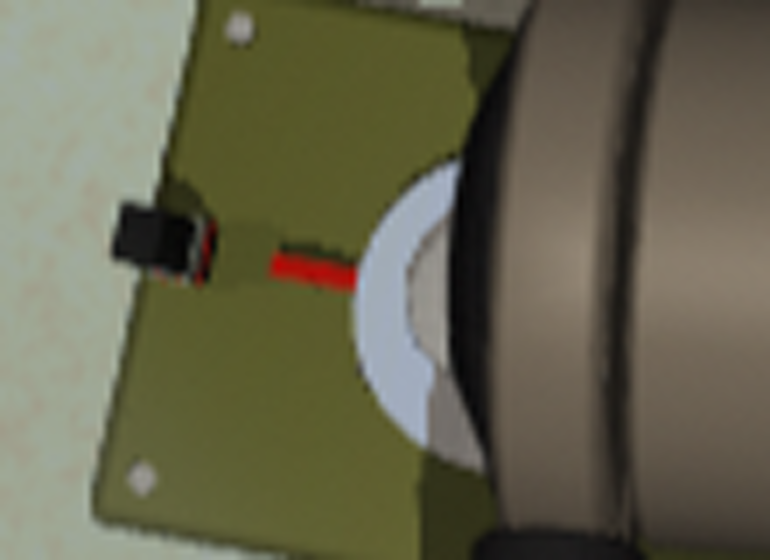

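Red pointer at about (315,268) in the crop; the white and red post markings are at (200,240). The sink reads about 17.6 mm from pan and collar top alike, inside the 16–26 band. A third collar (5.6–8.5 mm) could overshoot, so two are enough. I back the arm off and make a last check from an unobstructed view.

```bash
python3 -m crank '[[0,-33,0,0],[0,-36,0,0],[0,-36,0,0],[0,0,0,0],[0,0,0,0],[0,0,0,0],[0,0,0,0]]'
python3 - <<'E'
from h import *
zs=[];zp=[]
for k in range(3):
    p,d=grab_frame("top");P=pts("top",d);q=p.astype(int)
    red=(q[...,0]>130)&(q[...,1]<50);red[:,:200]=0;red[:,220:]=0;red[:250]=0;red[:275]&=True;red[275:]=0
    zp.append(np.median(P[red][:,2]))
    w=P[235:300,205:270];r=np.hypot(w[...,0]-.5515,w[...,1]-.175)
    zs.append([(1e3*(n-np.median(w[...,2][(w[...,2]>lo)&(w[...,2]<hi)&(r<.045)]))).round(1) for n,lo,hi in((168,.143,.17),(152,.127,.141),(106,.08,.1))])
print("sinks tip,collar top,pan",zs,"pointer z",np.round(zp,4),red.sum())
for c in[(455,252),(444,323)]:
    a=P[c[1]-16:c[1]+17,c[0]-16:c[0]+17];m=(a[...,2]>.01)&(a[...,2]<.03);v,u=np.nonzero(m);print(c,u.mean()+c[0]-16,v.mean()+c[1]-16)
s=pan()
cv2.imwrite("pics/g.png",np.hstack([cv2.resize(s[110:290,210:360,::-1],(400,480)),cv2.resize(p[225:321,170:250,::-1],(400,480))]))
o=get_obs();print(o["t"],o["tool_pos"],o["wrist_force"])
E
```

```text
t: 20.0
tool_pos: [0.4874, -0.052, 0.318]
ee_rot: [-178.2, -3.7, 163.5]
wrist_force: [0.3, -1.1, -0.2]
finger_gap: 0.75
sinks tip,collar top,pan [[np.float64(167850.1), np.float64(151865.9), np.float64(105911.6)], [np.float64(167849.7), np.float64(151865.9), np.float64(105911.6)], [np.float64(167850.2), np.float64(151865.9), np.float64(105911.6)]] pointer z [0.0861 0.0861 0.0864] 34
(455, 252) 454.6929577464789 252.14647887323946
(444, 323) nan nan
pan sink mm 17.7 206
20.2 [ 0.48726127 -0.05215461  0.31827706] [ 0.64553845  0.3991554  -0.36858058]<stdin>:11: RuntimeWarning: Mean of empty slice.
  ret = ret.dtype.type(ret / rcount)
```

View pics/g.png

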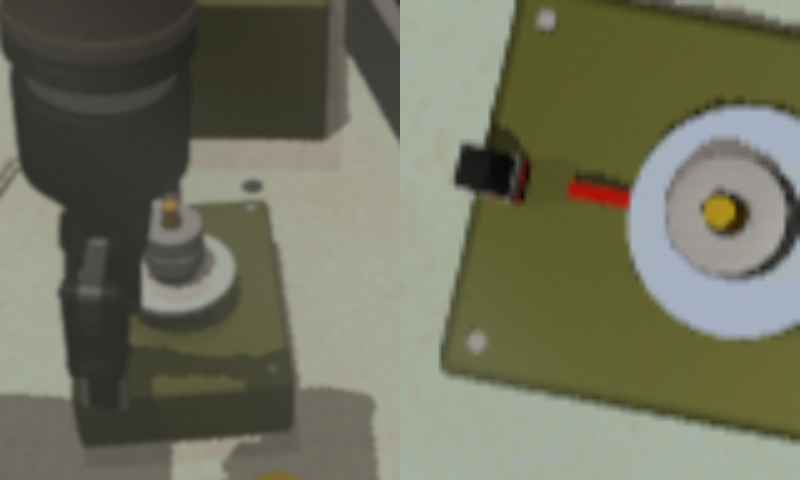

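```bash
python3 -c "
from bench import *
print(close_job())"
```

```text
the job is handed in; nothing more can be done
None
```

I threaded two steel collars over the spindle, lowered each until it was home before letting go, and handed the job in at about 20 s.

**Pointer:** The pan's rest sink went from about 4 mm to 9.7 mm with the first collar and 17.7 mm with the second. The band runs from 16 to 26 mm. The spindle tip, collar top and pan gave between 17.6 and 18.1 mm, and the pointer measured about 86 mm above the counter against a band of 77 to 87 mm. I stopped at two because a third could have taken the pan to just past 26 mm.

**Felt entry:** The first collar missed the spindle at first and pressed lightly on its top. A short sweep along y found the entry. The second collar went on straight away. The deepest sink I read at any point was about 18 mm, well short of the red line at 32 mm.

**Last checks:**
- **Scale:** The pan was at rest and the arm was clear of everything.
- **Unused collar at (455,252):** It is where it was at the start.
- **Unused collar at (444,323):** The arm hid it from the camera, so its final position is not confirmed. The arm never went low near it.
- **Tubes and wrench:** I did not measure these again at the end. No move came down close to them.
- **Printing error:** The last sink readout came out in mixed units, and I converted it by hand to get the figures above.

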